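Load the drying cartridge and crack the dry box lid

ROBOT

A 6-joint arm with a two-finger parallel gripper is mounted at the origin on a cart in front of the work surface, level with it; the furniture and walls round the work are solid. World frame = base frame: x ahead of the robot, y to its left, z up, the work surface at z = 0. Lengths are in m, angles in degrees, forces in N, time in s.
With the tool pointing down it reaches from about 0.375 to 0.9 m from the base axis. Payload 3.1 kg.
Tool frame: the origin (TCP) lies between the finger pads; the fingertips stand 11 mm ahead of it and the grasp point (between the pads) lies 8 mm behind it; z points along the fingers, y is the line along which they close (so a half turn about z gives the same grasp; the last joint's range is limited). The gripper opens to 87 mm and grips with 3 to 60 N. Pads are 19 mm wide; open, the fingers measure 117 mm over their backs; the gripper's body (75 mm by 190 mm) begins 51 mm behind the grasp point.
Start: joints at [-78.81, 30.224, 82.088, -0, 67.689, -10.227], TCP at [0.228, -0.582, 0.234] pointing down, gripper open.
Joint ranges: [-176.69, 176.69], [-43.24, 126.21], [12.49, 139.97], [-82, 262], [0, 151.66], [-163.58, 163.58]. Speed limits (degrees/s): [159.86, 159.86, 180, 180, 180, 180].

INTERFACE

Orientations are given as a 3x3 rotation matrix whose columns are the frame's x, y, z axes.
In Python, from rig import bot gives the robot as it stands.
- The arm moves only by the tool apply_moves, never from a script. Its argument "steps" is a list that holds one entry, the list of rows, each a list of 7 numbers: the shift along the tool's x, y, z in cm, then the turn, a rotation vector about the tool's x, y, z in degrees, then the gripper command: -1 is shut, 1 is fully open, values between are in proportion. In form: [[[dx, dy, dz, rx, ry, rz, jaw], ...]]. A call has 1 to 20 rows; each row is the pose to reach, as a shift and turn from the pose commanded when the call began, along the tool's axes at that moment; what a row does not reach only later rows make up. A row lasts 1/8 s, in which the tool goes at most 62.5 mm and 10.7 degrees, less where a joint would pass 70% of its speed; a pose out of reach is approached as far as the arm can. A call with a gripper value outside its range is refused whole. The fingers move at their own pace and stop on an object; the grip force is fixed at half the most. Time passes only in rows, so rows that repeat a pose let the fingers close. It gives the time, the measured TCP pose, the force, the opening and the grip force at its end, in the units of the state.
- bot.read_state(): the state, without advancing time (a new reading comes with each control period).
- bot.capture(name): name is "side" or "top" or "wrist"; returns the picture (400x640x3 uint8, blue, green, red); there is no depth.
- bot.camera_model(name): a dict with "intrinsics" (3x3 intrinsics, pixels), "R" (3x3) and "t" (3): a world point X has camera coordinates R X + t. Camera axes: x right, y down, z forward; pixel columns grow to the right and rows downward; lengths in m; the calibration is good to about 2 mm. A picture is of the moment at which its call begins: read the wrist's pose just before it. camera_model takes no time and is no camera call; for the wrist camera it gives the pose at the moment of the call.
- bot.hand_in(): hands the job in; it is judged then, once.
The state is a dict: "time_s": time; "joint_positions": joint angles; "qvel": joint speeds; "tau": joint torques, N m; "position": TCP position; "tcp_rot": TCP orientation; "force": force on the tool from outside, world axes, zero at the start; "moment": the same for the moment, N m; "opening": opening from 0.0 (shut) to 1.0 (fully open); "grasp_force": force on a finger pad.
Only numpy, scipy, OpenCV 4.12 (cv2) and the standard library are available. Lean on these libraries where they do the work, as an engineer would, in place of code of your own. Each camera call takes 0.05 s, during which the arm holds its last target. There are 200 camera calls.

TASK

Get the dry box ready to purge: stand the drying cartridge fully down in the socket beside the box and swing the locking lever shut over it. Then take the clear lid by its bar, break it free from its sticky seal without letting it fly open, and hold it slightly open, with a gap of about 3 cm at the front edge. The job ends holding: finish with the fingers still on the bar and the lid held still. Leave the beaker and the two bottles where they stand.

Things in the scene. Friction and masses are not known exactly. Their poses are not given: they have to be found in the camera images.
- cartridge_mid (a point): centre of the loose drying cartridge, an upright white block 40 mm (its x) by 30 mm (its y) by 70 mm tall (z), about 0.12 kg, standing on the worktop to the right of the dry box; it has a grey band and grey ribs. Origin at the block's centre, 35 mm above its underside
- pocket_floor (a point): Floor centre of the socket in a grey block 62 x 50 x 31 mm right of the fixed dry box. Dry box axes: x from its front to its hinge, y to its left, z up. Opening 44 (x) x 34 mm (y), 2 mm chamfer, 25 mm deep; floor 6 mm above the worktop. The cartridge goes in upright, its x along this x (either way round), and then stands 45 mm proud. The box's side wall is 55 mm away in +y, 88 mm high, lid included
- lever_pivot (a point): vertical pivot of the locking lever, on top of a steel post 45 mm to the right (-y) of the socket's centre; the point is at the lever's underside, 81 mm above the worktop; same axes as the dry box
- lever (a joint): angle of the locking lever, rad. 0 = shut: it points in the dry box's +y, across the top of the seated cartridge, 5 mm above it. It grows as it opens, counter-clockwise seen from above (towards -x, the front); it starts at 1.7 to 2.1, stops at 2.3, takes about 1 N at the knob and stays where it is left
- lever_knob (a point): the upright black round knob at the lever's end, 14 mm diameter, 62 mm from the pivot; it rises from the 13 mm wide, 8 mm thick steel bar, and its top is 43 mm above the bar's underside. The point is on its axis, 15 mm below its top
- lid_grip (a point): middle of the horizontal round steel bar on the clear lid, 14 mm diameter, 110 mm long along the dry box's y, on two posts 84 mm apart; its axis is 35 mm above the lid's top face and, with the lid shut, 123 mm above the worktop. Axes turn with the lid; shut, they are the dry box's
- lid_hinge (a point): middle of the lid's hinge line on the far (+x) rim of the dry box, 80 mm above the worktop; fixed, dry box axes, the hinge runs along y. With the lid shut the bar is 135 mm in front (-x) of it and 43 mm above it. The dry box is 160 (x) x 180 (y) x 80 mm, white; the lid is 8 mm thick
- lid (a joint): opening angle of the lid, rad: 0 = shut, grows as the front edge, 166 mm from the hinge, rises (3 cm of gap = 0.18). A seal at the front edge holds it: about 20 N up at the bar starts it, the pull falls away within 0.04 rad, then the seal kicks the lid up to about 0.08. Above that it is free, weighs 2 N at the bar and falls back to below 0.1 if let go
- beaker_loose: small glass beaker 59 mm wide, 71 mm high, bystander left of the dry box; origin at the centre of its underside
- dropper: brown dropper bottle 33 mm wide, 94 mm high, bystander at the far right; origin at the centre of its underside
- bottle_loose: white sample bottle 49 mm wide, 98 mm high, bystander at the far right; origin at the centre of its underside

How it is judged:
By the outcome, as a careful person would: the job done as asked, in the order asked, and still so for the second after the job is handed in, while the arm keeps its last pose, push and grip.
It also fails if it takes over 58 s, if anything falls off the work surface, if the arm or the gripper's body presses on something with over 40 N, if the wrist force passes 120 N, or if a joint passes its speed limit or range.

## Working session

There is one attempt and no reset: what is moved stays moved. The work goes in short steps, Python scripts to look and compute and a tool call to move; the robot and the scene stay as the last step left them, time stands still between calls to the robot, and variables do not carry over. Pictures are saved under pics/ and viewed, at most 13 in all, crops included, and the job is handed in when it is done.

Besides the shell and the picture viewer there is one more tool, called as a command line: name --argument value ..., lists and objects as JSON in quotes. apply_moves: Moves the arm, as the interface text tells. Its arguments: {"type":"object","properties":{"steps":{"type":"array","items":{"type":"array","items":{"type":"array","items":{"type":"number"}}}}},"required":["steps"]}

```bash
mkdir -p pics; ls; python3 - <<'E'
from rig import bot
import cv2,numpy as np
s=bot.read_state(); print({k:np.round(v,3).tolist() for k,v in s.items()})
for n in("top","side"):
    cv2.imwrite(f"pics/{n}0.png",bot.capture(n)); m=bot.camera_model(n); print(n,np.round(m["intrinsics"],1).tolist(),np.round(m["R"],3).tolist(),np.round(m["t"],3).tolist())
E
```

```text
pics
{'time_s': 0.0, 'joint_positions': [-78.809, 30.279, 82.156, -0.0, 67.688, -10.227], 'qvel': [-0.105, 0.001, 0.02, -0.013, -0.013, 0.029], 'tau': [-0.0, -44.005, -17.659, 0.063, 0.058, -0.0], 'position': [0.228, -0.581, 0.233], 'tcp_rot': [[0.931, 0.365, -0.0], [0.365, -0.931, 0.002], [0.0, -0.002, -1.0]], 'force': [-0.599, -0.67, -0.344], 'moment': [0.001, 0.0, 0.063], 'grasp_force': 0.0, 'opening': 0.997}
top [[385.9, 0.0, 323.9], [0.0, 385.9, 202.4], [0.0, 0.0, 1.0]] [[0.025, -1.0, 0.007], [-0.984, -0.026, -0.176], [0.176, -0.002, -0.984]] [-0.028, 0.557, 1.092]
side [[501.4, 0.0, 317.4], [0.0, 501.4, 199.3], [0.0, 0.0, 1.0]] [[0.939, -0.343, -0.024], [-0.181, -0.432, -0.884], [0.293, 0.834, -0.468]] [-0.548, 0.184, 1.575]
```

View pics/top0.png

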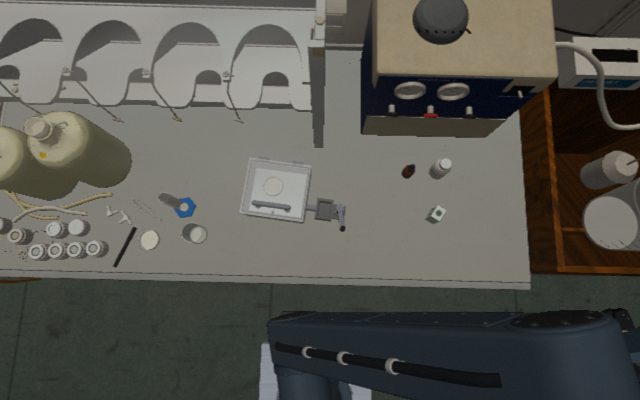

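View pics/side0.png

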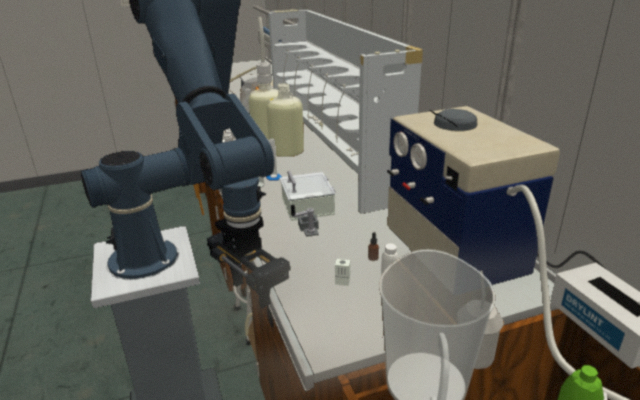

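The top view shows the box at about (277,190), its bar at (272,206), the socket at (324,209), the lever knob at (342,228), the cartridge at (437,214), and the two bottles at (408,170) and (441,168). I'll compute rough positions and then go look from close by.

```bash
cat > h.py <<'E'
from rig import bot
import cv2,numpy as np
def ray(n,px,z,m=None):
    m=m or bot.camera_model(n); R,t,K=(np.array(m[k]) for k in("R","t","intrinsics"))
    d=R.T@np.linalg.inv(K)@[px[0],px[1],1]; c=-R.T@t
    return c+d*(z-c[2])/d[2]
def proj(n,X,m=None):
    m=m or bot.camera_model(n); p=np.array(m["intrinsics"])@(np.array(m["R"])@X+m["t"]); return p[:2]/p[2]
def delta(target,yaw=None):
    """shift in tool cm to bring TCP to target; turn about tool z to bring tool y axis onto world yaw (deg, mod 180)"""
    s=bot.read_state(); R=np.array(s["tcp_rot"]); d=R.T@(np.array(target)-s["position"])*100
    r=None
    if yaw is not None:
        a=np.degrees(np.arctan2(R[1,1],R[0,1])); r=-((yaw-a+90)%180-90)   # tool z down -> sign flips
    return np.round(d,2),r
E
python3 - <<'E'
from h import *
for k,p,z in [("cart",(437,213),.07),("bar",(272,206),.123),("sock",(324,209),.031),("knob",(342,229),.11),("pivot",(341,210),.09),("drop",(408,171),.05),("bot",(441,168),.06),("lidFL",(241,215),.088),("lidFR",(303,221),.088),("lidBR",(311,162),.088),("barL",(252,204),.123),("barR",(291,207),.123)]:
    print(k,ray("top",p,z).round(3))
s=bot.read_state(); m=bot.camera_model("wrist"); R=np.array(s["tcp_rot"]);print("wristcam pos in tool",(R.T@(-np.array(m["R"]).T@m["t"]-s["position"])).round(3),(np.array(m["R"])@R).round(3).tolist(),m["intrinsics"])
print(delta([.43,-.31,.234],0))
E
```

```text
cart [ 0.531 -0.341  0.07 ]
bar [0.531 0.13  0.123]
sock [ 0.541 -0.014  0.031]
knob [ 0.473 -0.065  0.11 ]
pivot [ 0.53  -0.062  0.09 ]
drop [ 0.66  -0.263  0.05 ]
bot [ 0.669 -0.36   0.06 ]
lidFL [0.508 0.221 0.088]
lidFR [0.496 0.045 0.088]
lidBR [0.669 0.028 0.088]
barL [0.535 0.185 0.123]
barR [0.529 0.077 0.123]
wristcam pos in tool [ 0.08   0.    -0.151] [[-0.001, 1.0, 0.001], [-0.956, -0.0, -0.293], [-0.293, -0.001, 0.956]] [[304.50739425   0.         321.93720601]
 [  0.         304.50739425 198.95154041]
 [  0.           0.           1.        ]]
(array([ 28.7 , -17.88,  -0.09]), np.float64(-68.58441682021135))
```

apply_moves --steps '[[[37, -11.3, 0, 0, 0, -68.6, 1], [37, -11.3, 0, 0, 0, -68.6, 1], [37, -11.3, 0, 0, 0, -68.6, 1], [37, -11.3, 0, 0, 0, -68.6, 1], [37, -11.3, 0, 0, 0, -68.6, 1], [37, -11.3, 0, 0, 0, -68.6, 1], [37, -11.3, 0, 0, 0, -68.6, 1], [37, -11.3, 0, 0, 0, -68.6, 1], [37, -11.3, 0, 0, 0, -68.6, 1], [37, -11.3, 0, 0, 0, -68.6, 1]]]'

```text
time_s: 1.35
position: [0.5305, -0.3425, 0.2335]
tcp_rot: [[0.002, 1.0, -0.0], [1.0, -0.002, 0.0], [0.0, -0.0, -1.0]]
force: [0.5, 0.1, -0.3]
opening: 1.003
grasp_force: 0.0
```

```bash
python3 - <<'E'
from h import *
s=bot.read_state(); m=bot.camera_model("wrist"); im=bot.capture("wrist"); cv2.imwrite("pics/w1.png",im)
print(s["position"],np.array(s["tcp_rot"]).round(3).tolist(),proj("wrist",[.531,-.341,.07],m))
E
```

```text
[ 0.53049509 -0.34245923  0.2334507 ] [[0.002, 1.0, -0.0], [1.0, -0.002, 0.0], [0.0, -0.0, -1.0]] [322.92657139 183.66729497]
```

View pics/w1.png

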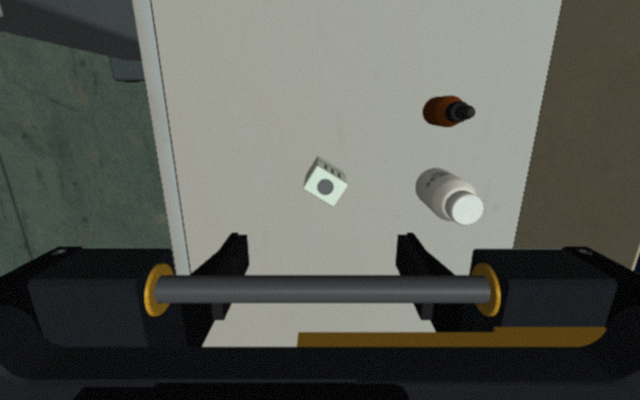

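The cartridge's light top face is at about (325,187), rotated roughly 30°. The dropper bottle is at (450,110) and the white bottle at (452,198), both well clear of it.

```bash
python3 - <<'E'
from h import *
im=cv2.imread("pics/w1.png"); m=bot.camera_model("wrist")
c=im[150:225,285:365]
print(c[:,:].max(), im[178,312],im[195,335],im[187,325],im[165,322],im[220,300])
for th in (215,225,232):
    k=(im.min(2)*0+(im[...,1]>th)).astype(np.uint8); k[:150]=0;k[225:]=0;k[:,:285]=0;k[:,365:]=0
    cs,_=cv2.findContours(k,0,2)
    if not cs: continue
    b=max(cs,key=cv2.contourArea); q=cv2.boxPoints(cv2.minAreaRect(b))
    P=np.array([ray("wrist",p,.07,m) for p in q])[:,:2]
    e=np.diff(np.vstack([P,P[:1]]),axis=0)
    print(th,cv2.contourArea(b),q.round(0).tolist(),P.mean(0).round(4),[(round(np.hypot(*v)*1e3,1),round(np.degrees(np.arctan2(v[1],v[0])),1)) for v in e])
cv2.imwrite("pics/w1c.png",cv2.resize(c,None,fx=6,fy=6,interpolation=cv2.INTER_CUBIC))
E
```

```text
229 [203 221 203] [206 223 204] [ 99 100  97] [124 139 134] [149 159 161]
215 766.5 [[305.0, 188.0], [317.0, 167.0], [346.0, 184.0], [334.0, 205.0]] [ 0.534 -0.344] [(np.float64(26.3), np.float64(59.0)), (np.float64(36.4), np.float64(-31.5)), (np.float64(26.8), np.float64(-119.3)), (np.float64(37.1), np.float64(147.8))]
225 8.0 [[337.0, 187.0], [340.0, 182.0], [345.0, 184.0], [342.0, 190.0]] [ 0.5501 -0.3435] [(np.float64(6.8), np.float64(64.7)), (np.float64(6.3), np.float64(-27.2)), (np.float64(6.8), np.float64(-115.0)), (np.float64(6.3), np.float64(152.7))]
```

View pics/w1c.png

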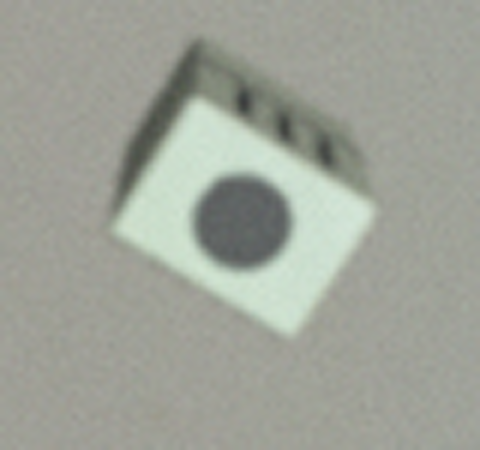

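apply_moves --steps '[[[-0.15, 0.35, 3, 0, 0, 10.5, 1], [-0.15, 0.35, 6, 0, 0, 21, 1], [-0.15, 0.35, 9, 0, 0, 31.4, 1], [-0.15, 0.35, 14, 0, 0, 31.4, 1], [-0.15, 0.35, 17.65, 0, 0, 31.4, 1], [-0.15, 0.35, 17.65, 0, 0, 31.4, 1], [-0.15, 0.35, 17.65, 0, 0, 31.4, 0.2], [-0.15, 0.35, 17.65, 0, 0, 31.4, -1], [-0.15, 0.35, 17.65, 0, 0, 31.4, -1], [-0.15, 0.35, 17.65, 0, 0, 31.4, -1], [-0.15, 0.35, 17.65, 0, 0, 31.4, -1], [-0.15, 0.35, 17.65, 0, 0, 31.4, -1]]]'

```text
time_s: 2.9
position: [0.5349, -0.343, 0.0572]
tcp_rot: [[0.521, 0.854, -0.0], [0.854, -0.521, -0.0], [-0.0, -0.0, -1.0]]
force: [-0.1, 0.3, 1.2]
opening: 0.456
grasp_force: 29.9
```

apply_moves --steps '[[[0, 0, -4, 0, 0, 0, -1], [0, 0, -9, 0, 0, 0, -1], [0, 0, -14.3, 0, 0, 0, -1], [3.6, -2.2, -14.3, 0, 0, -6, -1], [7.2, -4.4, -14.3, 0, 0, -12, -1], [10.8, -6.6, -14.3, 0, 0, -18, -1], [14.4, -8.8, -14.3, 0, 0, -24, -1], [18, -11, -14.3, 0, 0, -27.4, -1], [21.6, -13.2, -14.3, 0, 0, -27.4, -1], [21.6, -13.2, -14.3, 0, 0, -27.4, -1], [21.6, -13.2, -14.3, 0, 0, -27.4, -1]]]'

```text
time_s: 4.28
position: [0.5349, -0.0901, 0.2]
tcp_rot: [[0.069, 0.998, 0.0], [0.998, -0.069, -0.001], [-0.001, 0.0, -1.0]]
force: [0.1, -0.3, -1.4]
opening: 0.458
grasp_force: 29.9
```

```bash
python3 - <<'E'
from h import *
s=bot.read_state(); m=bot.camera_model("wrist"); im=bot.capture("wrist"); cv2.imwrite("pics/w2.png",im)
np.savez("w2.npz",K=m["intrinsics"],R=m["R"],t=m["t"])
cv2.imwrite("pics/w2b.png",cv2.resize(im[0:300,100:500],None,fx=2,fy=2,interpolation=cv2.INTER_CUBIC))
print(s["position"],np.array(s["tcp_rot"]).round(3).tolist(),s["opening"],s["grasp_force"])
E
```

```text
[ 0.53489662 -0.09011235  0.19997365] [[0.069, 0.998, 0.0], [0.998, -0.069, -0.001], [-0.001, 0.0, -1.0]] 0.45803356071701934 29.93260548217222
```

View pics/w2b.png

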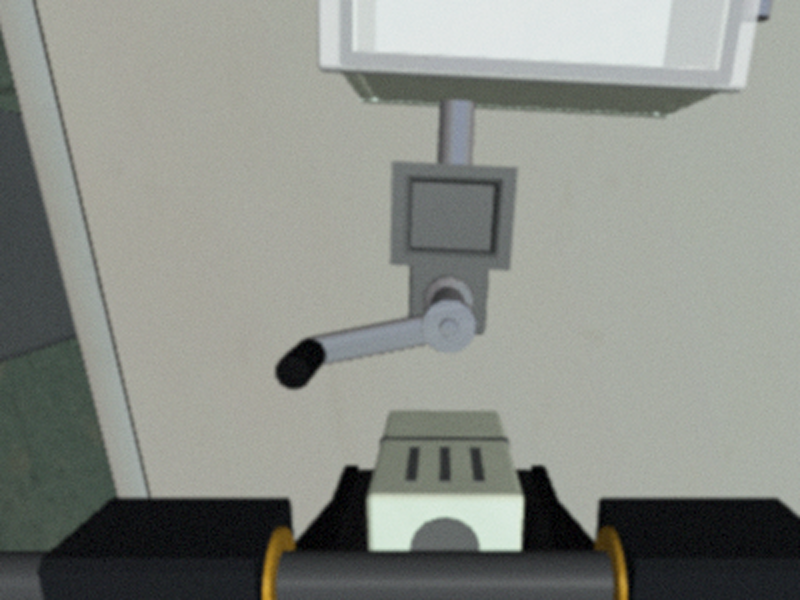

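The view shows the socket opening at crop (410–501, 178–251), the block's outer top edges at crop x 391–517 from y 162, the lever disc at (448,325), the knob top at (295,370), and the cartridge held square with its bottom edge at (388–498, 411).

```bash
python3 - <<'E'
from h import *
m=dict(np.load("w2.npz")); m={"intrinsics":m["K"],"R":m["R"],"t":m["t"]}
im=cv2.imread("pics/w2.png")
f=lambda p,z: ray("wrist",(p[0]/2+100-.25,p[1]/2-.25),z,m)
def show(n,ps,z):
    P=np.array([f(p,z) for p in ps])[:,:2]; e=np.diff(np.vstack([P,P[:1]]),axis=0)
    print(n,P.mean(0).round(4),[(round(np.hypot(*v)*1e3,1),round(np.degrees(np.arctan2(v[1],v[0])),1)) for v in e])
show("open",[(410,178),(501,180),(495,251),(408,249)],.031)
show("outer",[(391,162),(517,168),(510,270),(389,265)],.031)
print("lever disc",f((448,325),.092),"knob top",f((295,372),.124))
s=bot.read_state(); R=np.array(s["tcp_rot"])
for n,ps,z in [("cart bottom edge",[(388,411),(498,411)],.2-.057),("cart top edge",[(370,493),(522,493)],.213)]:
    for p in ps: print(n,(R.T@(f(p,z)-s["position"])).round(4))
# profiles through the socket
g=cv2.GaussianBlur(cv2.cvtColor(im,cv2.COLOR_BGR2GRAY),(1,1),0)
print("row108",list(g[106:110,290:364].mean(0).astype(int)))
print("col327",list(g[75:140,318:336].mean(1).astype(int)))
# lid right front edge line
for p in [(321,68),(745,88)]: print("lid right edge",f(p,.088))
E
```

```text
open [ 0.5445 -0.0116] [(np.float64(45.0), np.float64(-5.2)), (np.float64(34.3), np.float64(-97.6)), (np.float64(44.5), np.float64(174.7)), (np.float64(34.2), np.float64(83.4))]
outer [ 0.5436 -0.0126] [(np.float64(62.0), np.float64(-6.5)), (np.float64(49.3), np.float64(-96.2)), (np.float64(62.4), np.float64(173.7)), (np.float64(49.6), np.float64(83.4))]
lever disc [ 0.5383569  -0.05602248  0.092     ] knob top [ 0.47867056 -0.06436458  0.124     ]
cart bottom edge [ 0.0128 -0.0209  0.057 ]
cart bottom edge [0.0128 0.0186 0.057 ]
cart top edge [ 0.0144 -0.0191 -0.013 ]
cart top edge [ 0.0144  0.0186 -0.013 ]
row108 [np.int64(168), np.int64(166), np.int64(168), np.int64(167), np.int64(164), np.int64(140), np.int64(116), np.int64(111), np.int64(109), np.int64(111), np.int64(110), np.int64(109), np.int64(103), np.int64(91), np.int64(81), np.int64(83), np.int64(104), np.int64(110), np.int64(111), np.int64(110), np.int64(110), np.int64(110), np.int64(110), np.int64(110), np.int64(111), np.int64(109), np.int64(108), np.int64(113), np.int64(108), np.int64(110), np.int64(109), np.int64(109),
[... 998 characters left out ...]
11), np.int64(111), np.int64(109), np.int64(110), np.int64(110), np.int64(110), np.int64(110), np.int64(109), np.int64(111), np.int64(110), np.int64(110), np.int64(110), np.int64(110), np.int64(111), np.int64(110), np.int64(109), np.int64(109), np.int64(109), np.int64(109), np.int64(109), np.int64(108), np.int64(109), np.int64(109), np.int64(109), np.int64(103), np.int64(84), np.int64(73), np.int64(82), np.int64(93), np.int64(102), np.int64(108), np.int64(108), np.int64(108), np.int64(108), np.int64(108), np.int64(107), np.int64(109), np.int64(108), np.int64(104), np.int64(105), np.int64(113)]
lid right edge [0.49611407 0.04671998 0.088     ]
lid right edge [0.66029158 0.02829248 0.088     ]
```

apply_moves --steps '[[[4, 0.2, 0, 0, 0, 2.3, -1], [7.97, 0.38, 0, 0, 0, 2.3, -1], [7.97, 0.38, 0, 0, 0, 2.3, -1], [7.97, 0.38, 4, 0, 0, 2.3, -1], [7.97, 0.38, 8, 0, 0, 2.3, -1], [7.97, 0.38, 10, 0, 0, 2.3, -1], [7.97, 0.38, 10.5, 0, 0, 2.3, -1], [7.97, 0.38, 10.5, 0, 0, 2.3, -1]]]'

```text
time_s: 5.32
position: [0.5446, -0.0117, 0.0952]
tcp_rot: [[0.111, 0.994, 0.0], [0.994, -0.111, -0.0], [-0.0, 0.001, -1.0]]
force: [0.3, 0.5, -0.3]
opening: 0.454
grasp_force: 29.9
```

```bash
python3 - <<'E'
from h import *
im=bot.capture("wrist"); cv2.imwrite("pics/w3.png",im)
cv2.imwrite("pics/w3b.png",cv2.resize(im[100:250,220:420],None,fx=4,fy=4,interpolation=cv2.INTER_CUBIC))
E
```

```text
(no output)
```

View pics/w3b.png

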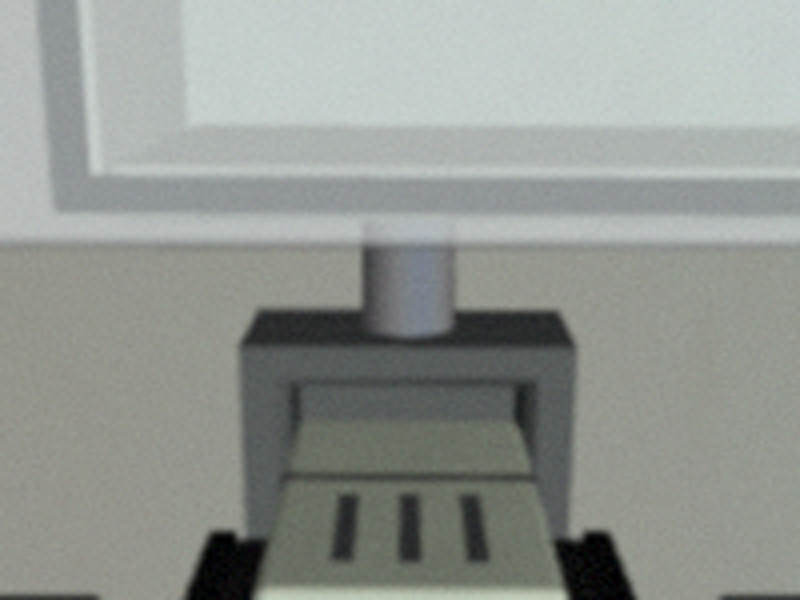

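The cartridge bottom (centre 408 in the crop) is centred on the block (243–575) and square to the opening, so I'll lower it.

apply_moves --steps '[[[0.05, -0.05, 0.4, 0, 0, 0, -1], [0.05, -0.05, 0.8, 0, 0, 0, -1], [0.05, -0.05, 1.2, 0, 0, 0, -1], [0.05, -0.05, 1.5, 0, 0, 0, -1], [0.05, -0.05, 1.5, 0, 0, 0, -1]]]'

```text
time_s: 6.0
position: [0.5434, -0.01, 0.0797]
tcp_rot: [[0.109, 0.994, -0.001], [0.994, -0.109, 0.0], [0.0, -0.001, -1.0]]
force: [0.1, -0.2, -1.1]
opening: 0.458
grasp_force: 29.9
```

apply_moves --steps '[[[0, 0, 0.5, 0, 0, 0, -1], [0, 0, 1, 0, 0, 0, -1], [0, 0, 1.4, 0, 0, 0, -1], [0, 0, 1.7, 0, 0, 0, -1], [0, 0, 1.8, 0, 0, 0, -1], [0, 0, 1.8, 0, 0, 0, -1]]]'

```text
time_s: 6.75
position: [0.5434, -0.01, 0.0631]
tcp_rot: [[0.109, 0.994, -0.0], [0.994, -0.109, -0.0], [-0.0, -0.0, -1.0]]
force: [-2.7, 0.8, 7.5]
opening: 0.457
grasp_force: 29.9
```

apply_moves --steps '[[[0, 0, 1.7, 0, 0, 0, 0.2], [0, 0, 1.7, 0, 0, 0, 1], [0, 0, 1.7, 0, 0, 0, 1], [0, 0, 1.7, 0, 0, 0, 1], [0, 0, -1, 0, 0, 0, 1], [0, 0, -6, 0, 0, 0, 1], [0, 0, -11.5, 0, 0, 0, 1], [-3, -3, -12, 0, 0, 0, 1], [-6.1, -5.8, -12, 0, 0, 0, 1], [-6.1, -5.8, -12, 0, 0, 0, 1], [-6.1, -5.8, -12, 0, 0, 0, 1]]]'

```text
time_s: 8.12
position: [0.4801, -0.0645, 0.1824]
tcp_rot: [[0.11, 0.994, 0.002], [0.994, -0.11, -0.0], [-0.0, 0.002, -1.0]]
force: [1.3, -0.4, 0.3]
opening: 0.999
grasp_force: 0.0
```

```bash
python3 - <<'E'
from h import *
s=bot.read_state(); m=bot.camera_model("wrist"); im=bot.capture("wrist"); cv2.imwrite("pics/w4.png",im)
np.savez("w4.npz",K=m["intrinsics"],R=m["R"],t=m["t"]); print(s["position"],s["force"])
cv2.imwrite("pics/w4b.png",cv2.resize(im[60:280,190:480],None,fx=2.7,fy=2.7,interpolation=cv2.INTER_CUBIC))
E
```

```text
[ 0.48008903 -0.06446032  0.18240649] [ 1.28273335 -0.3676382   0.29850173]
```

View pics/w4b.png

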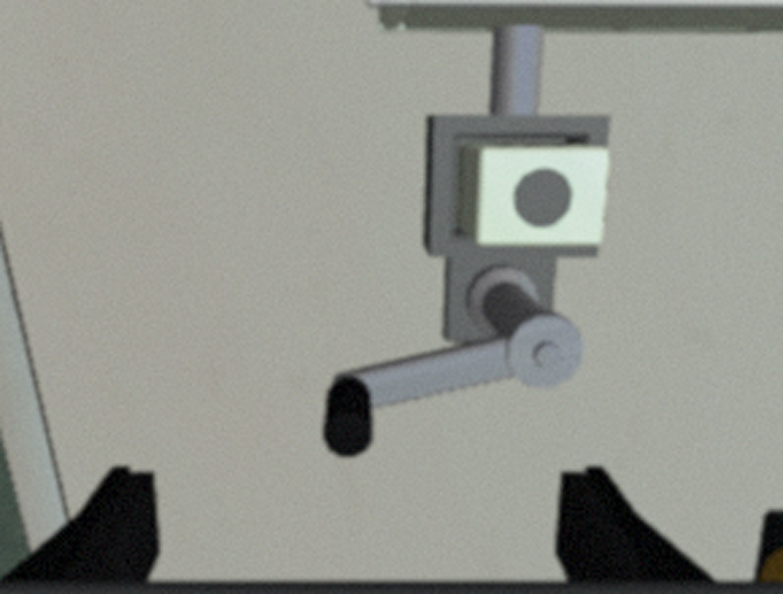

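The knob top is at crop (348,432) and the pivot disc at (546,352). The cartridge's top face, crop (480–606, 146–245), stands upright in the socket.

```bash
python3 - <<'E'
from h import *
m=dict(np.load("w4.npz")); m={"intrinsics":m["K"],"R":m["R"],"t":m["t"]}
f=lambda p,z: ray("wrist",(p[0]/2.7+190-.3,p[1]/2.7+60-.3),z,m)
k=f((348,432),.124);d=f((546,354),.095);print("knob",k,"disc",d)
P=np.array([f(p,.076)[:2] for p in [(483,147),(608,147),(603,245),(477,245)]])
e=np.diff(np.vstack([P,P[:1]]),axis=0);print("cart",P.mean(0),np.hypot(*e.T)*1e3)
yaw=-6.3*np.pi/180;ex=np.array([np.cos(yaw),np.sin(yaw)]);ey=np.array([-ex[1],ex[0]])
piv=np.array([.5437,-.0118])-.045*ey; print("pivot",piv)
v=k[:2]-piv; print("knob rel box",v@ex,v@ey,np.hypot(*v),"angle",np.arctan2(-(v@ex),v@ey))
a0=np.arctan2(-(v@ex),v@ey)
s=bot.read_state();R=np.array(s["tcp_rot"])
for a in np.linspace(a0,-.05,10):
    p=piv+.062*(-np.sin(a)*ex+np.cos(a)*ey); print(round(a,2),p.round(4),(R.T@(np.r_[p,.107]-s["position"])*100).round(2))
E
```

```text
knob [ 0.47731494 -0.06352143  0.124     ] disc [ 0.53782057 -0.0562571   0.095     ]
cart [ 0.54297137 -0.01179535] [37.71573556 29.49658718 39.33992618 29.47341018]
pivot [ 0.53876196 -0.05652824]
knob rel box -0.0603085384305122 -0.013693802880980285 0.0618436742518401 angle 1.7940729441366328
1.79 [ 0.4772 -0.0635] [ 0.04 -0.33  7.53]
1.59 [ 0.477  -0.0509] [ 1.3  -0.49  7.53]
1.38 [ 0.4795 -0.0384] [ 2.56 -0.38  7.53]
1.18 [ 0.4844 -0.0267] [ 3.78 -0.02  7.53]
0.97 [ 0.4916 -0.0163] [4.89 0.58 7.53]
0.77 [ 0.5008 -0.0075] [5.86 1.4  7.53]
0.56 [ 0.5115 -0.0008] [6.65 2.4  7.53]
0.36 [0.5234 0.0035] [7.21 3.53 7.53]
0.15 [0.536  0.0054] [7.53 4.76 7.53]
-0.05 [0.5486 0.0047] [7.6  6.02 7.54]
```

apply_moves --steps '[[[0.05, -0.3, 2, 0, 0, 0, 0.3], [0.05, -0.3, 4, 0, 0, 0, 0.3], [0.05, -0.3, 6, 0, 0, 0, 0.3], [0.05, -0.3, 7.5, 0, 0, 0, 0.3], [0.05, -0.3, 7.5, 0, 0, 0, 0], [0.05, -0.3, 7.5, 0, 0, 0, -1], [0.05, -0.3, 7.5, 0, 0, 0, -1], [0.05, -0.3, 7.5, 0, 0, 0, -1], [0.05, -0.3, 7.5, 0, 0, 0, -1], [0.05, -0.3, 7.5, 0, 0, 0, -1]]]'

```text
time_s: 9.43
position: [0.4776, -0.0638, 0.1074]
tcp_rot: [[0.11, 0.994, 0.003], [0.994, -0.11, -0.001], [-0.0, 0.003, -1.0]]
force: [2.3, 1.3, 0.2]
opening: 0.15
grasp_force: 30.0
```

apply_moves --steps '[[[0.63, -0.1, 0, 0, 0, 0, -1], [1.26, -0.16, 0, 0, 0, 0, -1], [2.52, -0.05, 0, 0, 0, 0, -1], [3.74, 0.31, 0, 0, 0, 0, -1], [4.85, 0.91, 0, 0, 0, 0, -1], [4.85, 0.91, 0, 0, 0, 0, -1]]]'

```text
time_s: 10.18
position: [0.489, -0.0153, 0.1072]
tcp_rot: [[0.109, 0.994, -0.004], [0.994, -0.109, 0.001], [0.001, -0.004, -1.0]]
force: [-2.3, 0.4, 5.8]
opening: 0.153
grasp_force: 29.9
```

apply_moves --steps '[[[0.97, 0.82, 0, 0, 0, 0, -1], [1.76, 1.82, 0, 0, 0, 0, -1], [2.32, 2.95, 0, 0, 0, 0, -1], [2.64, 4.18, 0, 0, 0, 0, -1], [2.72, 5.2, 0, 0, 0, 0, -1], [2.72, 5.4, 0, 0, 0, 0, -1], [2.72, 5.4, 0, 0, 0, 0, -1]]]'

```text
time_s: 11.05
position: [0.541, 0.016, 0.107]
tcp_rot: [[0.117, 0.993, -0.012], [0.993, -0.117, 0.019], [0.018, -0.014, -1.0]]
force: [-4.1, 33.7, 13.3]
opening: 0.126
grasp_force: 33.6
```

```bash
python3 - <<'E'
from h import *
s=bot.read_state(); print(s["position"],s["force"],s["moment"],s["opening"],s["grasp_force"])
im=bot.capture("wrist"); a=im[60:300,190:480]
b=bot.capture("top")[150:250,230:380]
cv2.imwrite("pics/w5.png",np.hstack([cv2.resize(a,(483,400)),cv2.resize(b,(317,400)[:1]+(400,))]))
E
```

```text
[0.54104047 0.01596257 0.10703945] [-4.09793791 33.66087584 13.31311363] [ 5.48741453  0.808069   -0.42485217] 0.12567987540879308 33.55893284082413
```

View pics/w5.png

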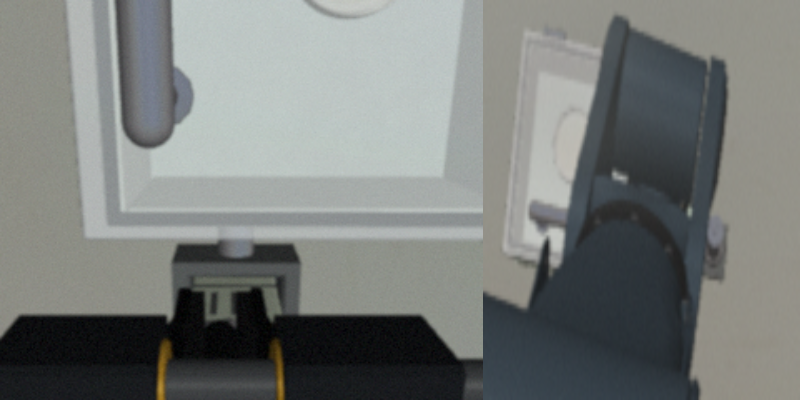

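The knob at image (222,335) sits at the rear edge of the pads, so it slipped within the grip. I'll open the jaw a little, let the tool spring back, and look at the lever angle.

apply_moves --steps '[[[0, -0.3, 0, 0, 0, 0, -0.35], [0, -0.3, 0, 0, 0, 0, -0.2], [0, -0.3, 0, 0, 0, 0, -0.2], [0, -0.3, -2, 0, 0, 0, 0], [0, -0.3, -6, 0, 0, 0, 0.3], [-3, -0.3, -9, 0, 0, 0, 1], [-3, -0.3, -9, 0, 0, 0, 1], [-3, -0.3, -9, 0, 0, 0, 1]]]'

```text
time_s: 12.15
position: [0.5404, -0.0248, 0.1963]
tcp_rot: [[0.111, 0.994, -0.002], [0.994, -0.111, 0.001], [0.001, -0.002, -1.0]]
force: [-0.5, 0.9, -1.0]
opening: 0.865
grasp_force: 0.0
```

```bash
python3 - <<'E'
from h import *
s=bot.read_state(); m=bot.camera_model("wrist"); im=bot.capture("wrist"); cv2.imwrite("pics/w6.png",im)
np.savez("w6.npz",K=m["intrinsics"],R=m["R"],t=m["t"]); print(s["position"],s["force"])
cv2.imwrite("pics/w6b.png",cv2.resize(im[60:280,190:480],None,fx=2.7,fy=2.7,interpolation=cv2.INTER_CUBIC))
E
```

```text
[ 0.54043101 -0.02482188  0.19627471] [-0.45720277  0.87975531 -1.00833301]
```

View pics/w6b.png

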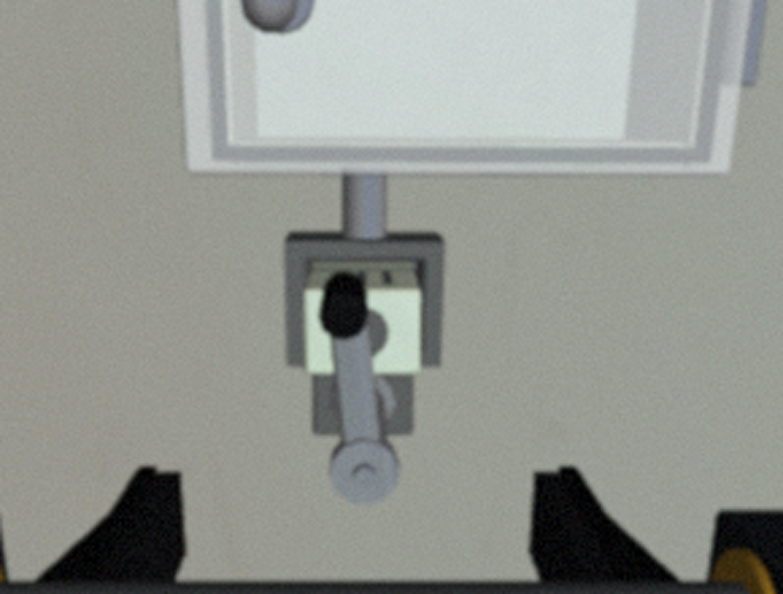

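```bash
python3 - <<'E'
from h import *
m=dict(np.load("w6.npz")); m={"intrinsics":m["K"],"R":m["R"],"t":m["t"]}
f=lambda p,z: ray("wrist",(p[0]/2.7+190-.3,p[1]/2.7+60-.3),z,m)
k=f((343,318),.124);print("knob",k,"disc",f((364,474),.095))
yaw=-6.3*np.pi/180;ex=np.array([np.cos(yaw),np.sin(yaw)]);ey=np.array([-ex[1],ex[0]])
piv=np.array([.5385,-.0565]);v=k[:2]-piv;print(v@ex,v@ey,"angle",np.arctan2(-(v@ex),v@ey))
print(delta([k[0],k[1],.107]),piv+.062*ey)
P=np.array([f(p,.123) for p in [(278,0)]]);print("bar right end approx",P)
E
```

```text
knob [0.53920054 0.00470526 0.124     ] disc [ 0.53867062 -0.05540299  0.095     ]
-0.00602000452055073 0.060912512156435 angle 0.09851044347326243
(array([ 2.87, -0.39,  8.88]), None) [0.54530353 0.00512558]
bar right end approx [[0.53248123 0.08714659 0.123     ]]
```

apply_moves --steps '[[[2.9, -0.4, 2, 0, 0, 0, -0.3], [2.9, -0.4, 4, 0, 0, 0, -0.3], [2.9, -0.4, 6, 0, 0, 0, -0.3], [2.9, -0.4, 8.8, 0, 0, 0, -0.3], [2.9, -0.4, 8.8, 0, 0, 0, -0.3], [2.9, 0.1, 8.8, 0, 0, 0, -0.3], [2.9, 0.4, 8.8, 0, 0, 0, -0.3], [2.9, 0.8, 8.8, 0, 0, 0, -0.3], [2.9, 1.1, 8.8, 0, 0, 0, -0.3], [2.9, 1.4, 8.8, 0, 0, 0, -0.3], [2.9, 1.4, 8.8, 0, 0, 0, -0.3]]]'

```text
time_s: 13.58
position: [0.5547, 0.0033, 0.109]
tcp_rot: [[0.109, 0.994, -0.008], [0.994, -0.109, 0.001], [0.0, -0.008, -1.0]]
force: [-6.2, 0.5, 6.3]
opening: 0.353
grasp_force: 3.5
```

apply_moves --steps '[[[0, -0.8, 0, 0, 0, 0, -0.3], [0, -0.8, -4, 0, 0, 0, -0.3], [0, -0.8, -9, 0, 0, 0, 0], [4, -2, -10, 0, 0, 0, 0.5], [8, -3, -10, 0, 0, 0, 1], [12.3, -3.7, -10, 0, 0, 0, 1], [12.3, -3.7, -10, 0, 0, 0, 1], [12.3, -3.7, -10, 0, 0, 0, 1]]]'

```text
time_s: 14.58
position: [0.5354, 0.1286, 0.2092]
tcp_rot: [[0.109, 0.994, 0.001], [0.994, -0.109, -0.001], [-0.0, 0.002, -1.0]]
force: [-0.3, -0.1, -0.2]
opening: 0.938
grasp_force: 0.0
```

```bash
python3 - <<'E'
from h import *
s=bot.read_state(); m=bot.camera_model("wrist"); im=bot.capture("wrist"); cv2.imwrite("pics/w7.png",im)
np.savez("w7.npz",K=m["intrinsics"],R=m["R"],t=m["t"]); print(s["position"],s["force"])
t=bot.capture("top")[180:240,290:370]
b=np.zeros((500,800,3),np.uint8); b[:300,:480]=cv2.resize(im[:,:],(480,300)); b[:240,480:800]=cv2.resize(t,(320,240)); b[300:,:480]=cv2.resize(im[100:225,170:470],(480,200))
cv2.imwrite("pics/w7b.png",b)
E
```

```text
[0.53538478 0.12862884 0.20920136] [-0.34531669 -0.12731132 -0.19244538]
```

View pics/w7b.png

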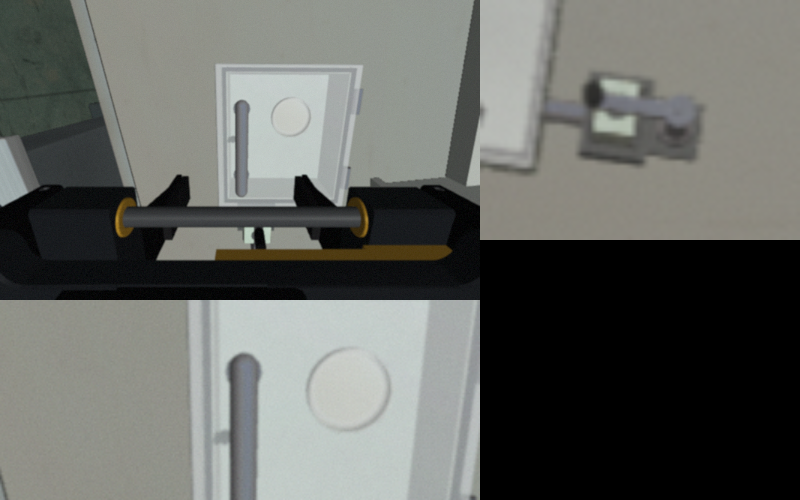

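The bar runs from about (322,136) to (321,258) in full-image pixels, and the lever lies across the cartridge. Next I'll check the lever angle from the top view and localise the bar.

```bash
python3 - <<'E'
from h import *
k=ray("top",(318.6,203.2),.122);d=ray("top",(339.5,208.7),.095);print(k,d)
v=(k-d)[:2];print("lever dir deg",np.degrees(np.arctan2(v[1],v[0])),"len",np.hypot(*v),"shut would be",90-6.3)
im=cv2.imread("pics/w7.png"); m=dict(np.load("w7.npz")); m={"intrinsics":m["K"],"R":m["R"],"t":m["t"]}
g=cv2.cvtColor(im,cv2.COLOR_BGR2GRAY)
pts=[]
for r in range(145,250,5):
    row=cv2.GaussianBlur(g[r-1:r+2].mean(0,keepdims=True).astype(np.float32),(3,1),0)[0,300:345]
    lo=np.where(row<165)[0]+300; lo=lo[(lo>305)]; pts.append((r,lo.min(),lo.max(),int(row.min())))
print(pts[::3])
# central axis -> z=.123
for r,a,b,_ in pts[1::5]: print(ray("wrist",((a+b)/2,r),.126,m).round(4))
print("ends",ray("wrist",(322.7,135),.123,m),ray("wrist",(321,262),.123,m))
col=g[120:280,318:325].mean(1).astype(int);print(list(zip(range(120,280,4),col[::4].tolist())))
E
```

```text
[0.54197127 0.00168814 0.122     ] [ 0.53249849 -0.05757926  0.095     ]
lever dir deg 80.91914517666731 len 0.0600196497896129 shut would be 83.7
[(145, np.int64(311), np.int64(333), 76), (160, np.int64(313), np.int64(330), 80), (175, np.int64(313), np.int64(330), 79), (190, np.int64(313), np.int64(330), 78), (205, np.int64(313), np.int64(330), 84), (220, np.int64(313), np.int64(330), 82), (235, np.int64(312), np.int64(331), 77)]
[0.54   0.1766 0.126 ]
[0.5378 0.1571 0.126 ]
[0.5356 0.1367 0.126 ]
[0.5332 0.1152 0.126 ]
ends [0.54211465 0.18741645 0.123     ] [0.52885325 0.07975451 0.123     ]
[(120, 201), (124, 201), (128, 201), (132, 186), (136, 107), (140, 121), (144, 121), (148, 122), (152, 121), (156, 122), (160, 120), (164, 121), (168, 122), (172, 121), (176, 120), (180, 122), (184, 121), (188, 121), (192, 121), (196, 121), (200, 121), (204, 121), (208, 120), (212, 120), (216, 119), (220, 122), (224, 122), (228, 122), (232, 124), (236, 121), (240, 122), (244, 121), (248, 122), (252, 122), (256, 121), (260, 114), (264, 185), (268, 144), (272, 160), (276, 42)]
```

apply_moves --steps '[[[0.5, -0.05, 3, 0, 0, 0, 1], [0.5, -0.05, 6, 0, 0, 0, 0.5], [0.5, -0.05, 8.4, 0, 0, 0, 0.3], [0.5, -0.05, 9.4, 0, 0, 0, 0.2], [0.5, -0.05, 9.4, 0, 0, 0, -0.3], [0.5, -0.05, 9.4, 0, 0, 0, -1], [0.5, -0.05, 9.4, 0, 0, 0, -1], [0.5, -0.05, 9.4, 0, 0, 0, -1], [0.5, -0.05, 9.4, 0, 0, 0, -1]]]'

```text
time_s: 15.8
position: [0.5352, 0.134, 0.1154]
tcp_rot: [[0.109, 0.994, 0.001], [0.994, -0.109, -0.0], [0.0, 0.001, -1.0]]
force: [4.9, -1.0, -0.1]
opening: 0.168
grasp_force: 3.9
```

apply_moves --steps '[[[0, 0.1, 0, 0, 0, 0, -1], [0, 0.1, 0, 0, 0, 0, -1], [0, 0.1, 0, 0, 0, 0, -1], [0, 0.13, -0.1, 0, 0, 0.0, -1], [0, 0.16, -0.2, 0.8, 0, 0, -1], [0, 0.18, -0.3, 1.2, 0, 0, -1], [0, 0.21, -0.4, 1.7, 0, 0, -1], [0, 0.21, -0.4, 1.7, 0, 0, -1]]]'

```text
time_s: 16.8
position: [0.5363, 0.1338, 0.1175]
tcp_rot: [[0.11, 0.993, -0.032], [0.994, -0.11, 0.004], [-0.0, -0.032, -0.999]]
force: [2.0, 2.7, -17.3]
opening: 0.151
grasp_force: 30.0
```

apply_moves --steps '[[[0, 0.03, -0.1, 0.4, 0, 0, -1], [0, 0.06, -0.2, 0.8, 0, 0, -1], [0, 0.08, -0.3, 1.2, 0, 0, -1], [0, 0.11, -0.4, 1.7, 0, 0, -1], [0, 0.14, -0.5, 2.2, 0, 0, -1], [0, 0.17, -0.6, 2.6, 0, 0, -1], [0, 0.2, -0.7, 3, 0, 0, -1], [0, 0.24, -0.8, 3.5, 0, 0, -1], [0, 0.24, -0.8, 3.5, 0, 0, -1]]]'

```text
time_s: 17.92
position: [0.5394, 0.1335, 0.127]
tcp_rot: [[0.11, 0.99, -0.091], [0.994, -0.109, 0.01], [0.0, -0.091, -0.996]]
force: [-2.1, 2.0, -1.1]
opening: 0.153
grasp_force: 30.0
```

apply_moves --steps '[[[0, 0.06, -0.2, 0.9, 0, 0, -1], [0, 0.12, -0.4, 1.7, 0, 0, -1], [0, 0.18, -0.6, 2.6, 0, 0, -1], [0, 0.24, -0.8, 3.4, 0, 0, -1], [0, 0.3, -1, 4.3, 0, 0, -1], [0, 0.37, -1.2, 5.15, 0, 0, -1], [0, 0.37, -1.2, 5.15, 0, 0, -1], [0, 0.37, -1.2, 5.15, 0, 0, -1], [0, 0.37, -1.2, 5.15, 0, 0, -1]]]'

```text
time_s: 19.05
position: [0.5441, 0.1329, 0.1385]
tcp_rot: [[0.109, 0.978, -0.179], [0.994, -0.108, 0.02], [-0.0, -0.18, -0.984]]
force: [-2.8, 2.9, -1.3]
opening: 0.149
grasp_force: 30.0
```

```bash
python3 - <<'E'
from h import *
s=bot.read_state(); R=np.array(s["tcp_rot"]); g=np.array(s["position"])-.008*R[:,2]
print("grasp",g,"rise",g[2]-.1234,"tilt",np.degrees(np.arcsin(-R[2,1])),s["force"],s["opening"],s["grasp_force"],s["time_s"])
print("theta by rise:",[round(t,3) for t in [__import__("scipy.optimize",fromlist=["brentq"]).brentq(lambda t:.135*np.sin(t)-.043*(1-np.cos(t))-(g[2]-.1232),0,.4)]])
im=bot.capture("wrist"); sd=bot.capture("side")[160:260,250:360]
cv2.imwrite("pics/w8.png",np.hstack([cv2.resize(im,(400,400)),cv2.resize(sd,(400,400),interpolation=cv2.INTER_CUBIC)]))
E
```

```text
grasp [0.54554524 0.13278502 0.14641415] rise 0.023014146062102045 tilt 10.371167668849282 [-2.75059969  2.91132427 -1.3460081 ] 0.1490808256593362 30.001038908958435 19.05
theta by rise: [0.178]
```

View pics/w8.png

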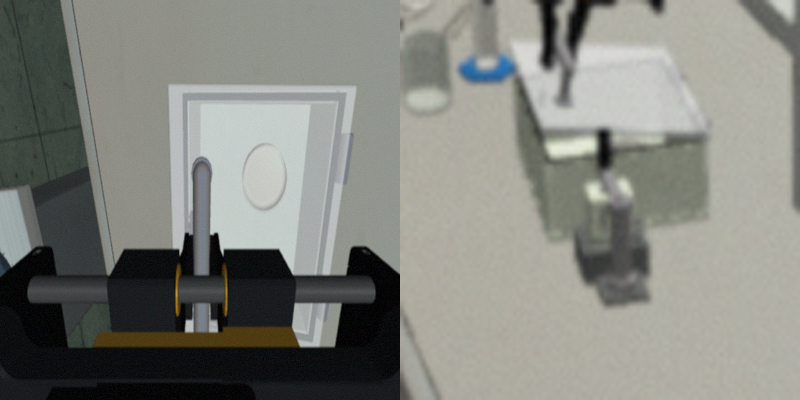

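The lid is held open at about 0.178 rad (29.5 mm of gap), with the bar gripped in the fingers. The lever lies shut over the seated cartridge.

```bash
python3 -c "
from rig import bot
print(bot.hand_in())"
```

```text
the job is handed in; nothing more can be done
None
```

The job is handed in at about 19 s: the cartridge is seated in the socket, the lever is shut over it, and the lid is free of its seal and held still by its bar with a gap of about 3 cm (judge's verdict not shown).

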